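# Show the cook the next seasoning step and start the timer

### The arm

A 7-joint arm with a two-finger parallel gripper is mounted at the origin on the work surface. World frame = base frame: x ahead of the robot, y to its left, z up, the work surface at z = 0. Lengths are in m, angles in rad, forces in N, time in s.
With the tool pointing down it reaches from about 0.425 to 0.875 m from the base axis. Payload 8.4 kg.
Tool frame: the origin (TCP) lies at the very end of the fingers, on their centre line; the grasp point (between the pads) lies 19 mm behind it; z points along the fingers, y is the line along which they close (so a half turn about z gives the same grasp; the last joint's range is limited). The gripper opens to 87 mm and grips with 3 to 60 N. Pads are 19 mm wide; open, the fingers measure 117 mm over their backs; the gripper's body (75 mm by 190 mm) begins 51 mm behind the grasp point.
Start: joints at [-1.358, 0.333, 0.04, 1.465, -0.013, 1.343, -0.059], TCP at [0.199, 0.619, 0.223] pointing down, gripper open.
Joint ranges: [-2.58, 2.58], [-0.38, 2.09], [-1.3, 1.39], [0.25, 2.4], [-1.5, 4.64], [0.08, 2.09], [-2.65, 2.65]. Speed limits (rad/s): [2.22, 2.22, 2.79, 2.79, 3.14, 3.14, 3.14].

### API

Orientations are given as a rotation vector (axis times angle).
In Python, from rig import get_state, get_image, sign_off, cut_out, tip_of gives the robot as it stands.
- The arm moves only by the tool carry_out, never from a script. Its argument "plan" is a list of rows, each a list of 3 entries, a list of its own where there are three numbers: the shift along the tool's x, y, z in m, then the turn, a rotation vector about the tool's x, y, z in degrees, then the gripper command: -1 is shut, 1 is fully open, values between are in proportion. In form: [[[x, y, z], [rx, ry, rz], gripper], ...]. A call has 1 to 8 rows; each row shifts and turns the commanded pose from where the row before left it, along the tool's axes as they then stand; what a row does not reach is not made up. A row lasts 1/12 s, in which the tool goes at most 41.7 mm and 7.16 degrees, less where a joint would pass 70% of its speed; a pose out of reach is approached as far as the arm can. A call with a gripper value outside its range is refused whole. The fingers move at their own pace and stop on an object; "grip_force" is the grip in N (left out, the last holds). Time passes only in rows, so rows that do not move let the fingers close. It gives the time, the measured TCP pose, the force, the opening and the grip force at its end, in the units of the state.
- get_state(): the state, without advancing time (a new reading comes with each control period).
- get_image(name): name is "side" or "top" or "wrist"; returns a dict with "pixels" (400x640x3 uint8, red, green, blue), "camera_matrix" (3x3 intrinsics, pixels), "distortion" ([k1, k2, p1, p2, k3] as OpenCV has them; the pictures are not rectified), "rvec" (rotation vector, rad) and "tvec" (3), from world to camera coordinates, as OpenCV has them. Camera axes: x right, y down, z forward; pixel columns grow to the right and rows downward; lengths in m; the calibration is good to about 2 mm. A picture is of the moment at which its call begins. There is no depth.
- sign_off(): hands the job in; it is judged then, once.
Trained networks look in a picture, given as the dict that the camera call returned (one of the last four; its "shot" number tells which), for a name from the list of things; names that differ only in an ending like _2 or _b are one class to them, and where a whole thing is asked for, a point or a joint stands for the part that bears it (a point fixed in the world has none). Each returns a list of dicts, best first, with "conf" (0 to 1); they miss things now and then, are a little off and sometimes report something else, mostly with a low value. They report only what shows in the picture. A call takes as long as a camera call. They do not tell look-alikes from the thing itself.
- cut_out(picture, name): "region" (400x640 bool, what is visible of it).
- tip_of(picture, name): "point" ([x, y, z] in m, in the coordinates of the camera as it stood for that picture, good to about 4 mm: a listed point, or the origin of a listed thing).
The state is a dict: "t": time; "joints": joint angles; "joint_velocities": joint speeds; "effort": joint torques, N m; "eef_pos": TCP position; "tcp_rot": TCP orientation; "force": force on the tool from outside, world axes, zero at the start; "wrist_torque": the same for the moment, N m; "finger_gap": finger opening in m; "grip_force": force on a finger pad.
Only numpy, scipy, OpenCV 4.12 (cv2) and the standard library are available. Lean on these libraries where they do the work, as an engineer would, in place of code of your own. Each camera call takes 0.05 s, during which the arm holds its last target. There are 200 camera calls.

### The job

Show the cook the next step: point straight down at the smallest of the three tins, holding the fingertips two or three centimetres above the middle of its lid for two seconds, then point in the same way at the open pinch bowl it goes into, just above the middle of its rim for two seconds. Then press the timer's button fully down and let it spring back up, without turning the timer's dial ring. Do not touch the tins, the bowl or the cruet; leave them standing where they are.

Things in the scene. Friction and masses are not known exactly. Their poses are not given: they have to be found in the camera images.
- shelf: Stainless steel rail shelf on two end plates, bridging the back of the hob: board 150 (x) by 710 (y) mm, its upper face 140 mm above the worktop; low rails along the front and back edges, top 25 mm above the board. Fixed. Origin on the worktop under the board's centre; y along the shelf. Six things stand on it in one row about 110 mm apart, in any order; none stands more than 113 mm above the board.
- small_tin: The smallest tin: round, plain aluminium, 50 mm across and 50 mm high, closed by a flat lid with a round grey clear window crossed by two thin bars. Loose, upright; origin at the centre of its underside, z up.
- small_tin_lid (a point): Centre of the upper face of the smallest tin's lid, z up.
- tall_tin: Tall tin with the same lid and finish: 50 mm across, 95 mm high. Loose, upright; origin at the centre of its underside, z up.
- wide_tin: Wide low tin with the same lid and finish: 80 mm across, 48 mm high. Loose, upright; origin at the centre of its underside, z up.
- bowl: Green silicone pinch bowl, open, 80 mm across the rim, 40 mm high. Loose, upright; origin at the centre of its underside, z up.
- bowl_rim (a point): Centre of the pinch bowl's mouth, at rim height, z up.
- cruet: White ceramic cruet with a spout, a handle and a cork stopper: body 60 mm across, about 85 mm from spout to handle, 113 mm high. Loose, upright; origin at the centre of its underside, z up.
- button_top (a point): Centre of the top of the timer's round push button: 30 mm across, 54 mm above the shelf's board when up. It moves with the button. The timer is a drum 68 mm across held fast to the shelf by its magnet; a steel dial ring 74 mm across surrounds the button, its top 15 mm below the button's.
- timer_button (a joint): Travel of the timer's button, straight down: 0 up, 0.006 m fully down; it springs back. It takes about 1.5 N to start and 5 N to go fully down.
- dial_mark (a point): Black mark on the dial ring, 30 mm from the timer's axis; the ring turns easily about the vertical and must stay as set.
Mind the look-alikes: they are no part of the job. Several things have the shape of the bowl; the one meant has the colours described above.

How it is judged:
On the way, in this order (a step that is already met when the one before it is completed fails the run):
1. pointing at the smallest tin from just above, for two seconds (horizontal distance between the grasp point and small_tin_lid below 0.03 m and z of the grasp point in the frame of small_tin_lid between 0.022 and 0.085 m), for 1.6 s.
2. pointing at the pinch bowl from just above, for two seconds (horizontal distance between the grasp point and bowl_rim below 0.03 m and z of the grasp point in the frame of bowl_rim between 0.022 and 0.085 m), for 1.6 s.
3. the timer's button is fully pressed (value of joint timer_button above 0.0048 m), for 0.05 s.
At the end, for the whole second after the job is handed in: The button is up again (within 1 mm), the dial mark within 6 mm and the tins, bowl and cruet within 8 mm of where they were, at rest. Each pointing lasted 1.6 s or more, within 30 mm of the middle of the lid or rim, tips about 3 to 65 mm above it (value of joint timer_button below 0.001 m and distance of dial_mark from where it was at the start of the episode below 0.006 m and distance of each of small_tin, tall_tin, wide_tin, bowl, cruet from where it was at the start of the episode below 0.008 m and linear speed of each of small_tin, tall_tin, wide_tin, bowl, cruet below 0.02 m/s); the robot touches nothing.
It fails at once if the robot touches a tin, the bowl or the cruet (contact force between any of the fingers, the arm and small_tin above 0.2 N or contact force between any of the fingers, the arm and tall_tin above 0.2 N or contact force between any of the fingers, the arm and wide_tin above 0.2 N or contact force between any of the fingers, the arm and bowl above 0.2 N or contact force between any of the fingers, the arm and cruet above 0.2 N).
It fails at once if a tin, the bowl or the cruet is moved or lifted (distance of any of small_tin, tall_tin, wide_tin, bowl, cruet from where it was at the start of the episode above 0.015 m).
It fails at once if the dial ring is turned (distance of dial_mark from where it was at the start of the episode above 0.008 m).
It also fails if it takes over 54 s, if anything falls off the work surface, if the arm or the gripper's body presses on something with over 40 N, if the wrist force passes 120 N, or if a joint passes its speed limit or range.

## Working session

There is one attempt and no reset: what is moved stays moved. The work goes in short steps, Python scripts to look and compute and a tool call to move; the robot and the scene stay as the last step left them, time stands still between calls to the robot, and variables do not carry over. Pictures are saved under pics/ and viewed, at most 10 in all, crops included, and the job is handed in when it is done.

Besides the shell and the picture viewer there is one more tool, called after "Request:" as name(argument=value, ...), one argument or row to a line, values as JSON. carry_out: Moves the arm, as the interface text tells. Its arguments: {"type":"object","properties":{"plan":{"type":"array"},"grip_force":{"type":"number"}},"required":["plan"]}

```bash
mkdir -p pics
cat > h.py <<'E'
import numpy as np, cv2
from rig import *
def world(im,p):
    R=cv2.Rodrigues(np.array(im["rvec"],float))[0]
    return R.T@(np.array(p,float)-np.array(im["tvec"],float).ravel())
def pix(im,P):
    return cv2.projectPoints(np.array([P],float),np.array(im["rvec"],float),np.array(im["tvec"],float),np.array(im["camera_matrix"],float),np.array(im["distortion"],float))[0].ravel()
E
python3 - <<'E'
from h import *
s=get_state(); print(s["t"],s["eef_pos"],s["tcp_rot"],s["finger_gap"])
for c in ["top","side"]:
    im=get_image(c); cv2.imwrite(f"pics/{c}1.png",im["pixels"][:,:,::-1])
    for n in ["small_tin_lid","bowl_rim","button_top","dial_mark","shelf","tall_tin","wide_tin","cruet"]:
        for r in tip_of(im,n)[:4]:
            w=world(im,r["point"]); print(c,n,round(r["conf"],2),w.round(3),pix(im,w).round())
E
```

```text
0.0 [0.19928794 0.61821149 0.22166643] [-4.87770852e-01 -3.10334937e+00  2.50162631e-03] 0.0869968236459982
top small_tin_lid 0.57 [ 0.54  -0.095  0.186] [396. 197.]
top bowl_rim 0.9 [0.505 0.249 0.182] [229. 217.]
top bowl_rim 0.88 [0.51  0.401 0.041] [180. 217.]
top button_top 0.69 [0.524 0.018 0.194] [342. 205.]
top dial_mark 0.69 [ 0.529 -0.012  0.18 ] [356. 202.]
top shelf 0.65 [0.505 0.247 0.14 ] [235. 217.]
top shelf 0.61 [ 0.541 -0.031  0.001] [356. 202.]
top tall_tin 0.8 [ 0.558 -0.206  0.135] [441. 189.]
top tall_tin 0.2 [ 0.54  -0.092  0.143] [391. 198.]
top wide_tin 0.77 [ 0.571 -0.309  0.14 ] [487. 182.]
top cruet 0.71 [0.527 0.133 0.144] [287. 206.]
side small_tin_lid 0.79 [ 0.532 -0.093  0.188] [367. 152.]
side small_tin_lid 0.64 [ 0.525 -0.011  0.175] [356. 180.]
side bowl_rim 0.68 [0.505 0.251 0.18 ] [311. 269.]
side bowl_rim 0.66 [0.508 0.399 0.04 ] [276. 373.]
side dial_mark 0.57 [ 0.524 -0.011  0.176] [356. 179.]
side tall_tin 0.75 [ 0.556 -0.2    0.138] [373. 141.]
side wide_tin 0.7 [ 0.57  -0.31   0.138] [383. 116.]
side cruet 0.82 [0.529 0.135 0.141] [326. 235.]
```

View pics/top1.png

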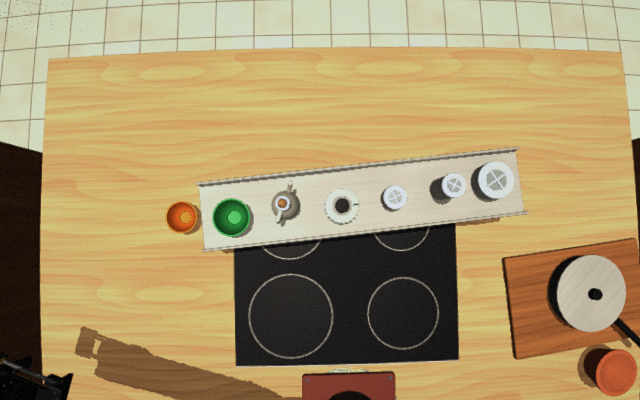

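View pics/side1.png

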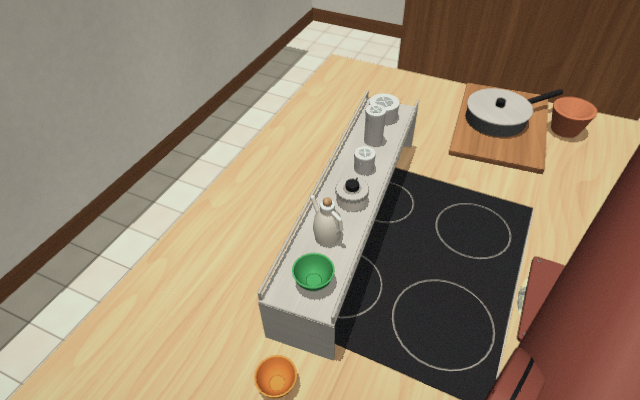

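The top view shows the row, left to right: green bowl (232,217), cruet (286,204), timer (342,206), small tin (395,197), tall tin (454,185), wide tin (495,181).
- **Could be taken for the tin:** small (395,197), tall (454,185), wide (495,181). I choose (395,197): its lid is 0.187 high, and the smallest.
- **Could be taken for the bowl:** green (232,217), orange (182,217), terracotta (615,370). I choose the green one on the shelf.

I'll check these in one close crop.

Run:
```python
from h import *
i=cv2.imread("pics/top1.png")[140:260,160:530]
cv2.imwrite("pics/crop1.png",cv2.resize(i,None,fx=2.1,fy=2.1,interpolation=cv2.INTER_CUBIC))
from scipy.spatial.transform import Rotation as Ro
s=get_state();R=Ro.from_rotvec(s["tcp_rot"]).as_matrix();print(R.round(3))
print("first lift then tool shift", R.T@(np.array([.536,-.094,.215])-s["eef_pos"]))
print("to bowl-ish way point",R.T@(np.array([.5,.25,.222])-s["eef_pos"]))
```

```text
[[-0.952  0.307  0.   ]
 [ 0.307  0.952  0.   ]
 [-0.     0.    -1.   ]]
first lift then tool shift [-0.53898234 -0.57501528  0.00758887]
to bowl-ish way point [-0.3991825  -0.25864837  0.00058992]
```

View pics/crop1.png

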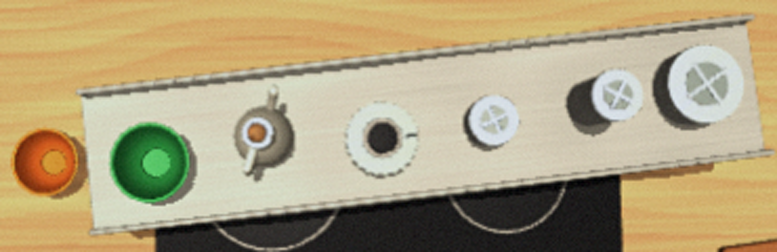

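The crop confirms it: the smallest tin has a windowed lid at crop (493,121), the green bowl is at (150,160), and the timer has a black button at (383,137) with its mark at (411,133). I'll shut the fingers, lift, and travel there high.

Request:
carry_out(
  plan=[
    [[0,0,-0.03],[0,0,0],-1],
    [[0,0,-0.035],[0,0,0],-1],
    [[0,0,-0.035],[0,0,0],-1],
    [[-0.027,-0.019,0],[0,0,0],-1],
    [[-0.027,-0.019,0],[0,0,0],-1],
    [[-0.027,-0.019,0],[0,0,0],-1],
    [[-0.027,-0.019,0],[0,0,0],-1],
    [[-0.027,-0.019,0],[0,0,0],-1],
  ],
)

```text
t: 1.57
eef_pos: [0.2995, 0.4854, 0.3227]
tcp_rot: [0.488, 3.103, 0.001]
force: [0.4, 0.7, -0.0]
finger_gap: 0.0417
grip_force: 0.0
```

Request:
carry_out(
  plan=[
    [[-0.027,-0.019,0],[0,0,0],-1],
    [[-0.027,-0.019,0],[0,0,0],-1],
    [[-0.027,-0.019,0],[0,0,0],-1],
    [[-0.027,-0.019,0],[0,0,0],-1],
    [[-0.027,-0.019,0],[0,0,0],-1],
    [[-0.019,-0.027,0],[0,0,0],-1],
    [[-0.019,-0.027,0],[0,0,0],-1],
    [[-0.019,-0.027,0],[0,0,0],-1],
  ],
)

```text
t: 2.23
eef_pos: [0.4279, 0.2587, 0.3226]
tcp_rot: [0.488, 3.103, 0.0]
force: [-0.5, 0.0, -0.1]
finger_gap: 0.0007
grip_force: 0.0
```

Request:
carry_out(
  plan=[
    [[-0.019,-0.027,0],[0,0,0],-1],
    [[-0.019,-0.027,0],[0,0,0],-1],
    [[-0.019,-0.027,0],[0,0,0],-1],
    [[-0.019,-0.027,0],[0,0,0],-1],
    [[-0.019,-0.027,0],[0,0,0],-1],
    [[-0.019,-0.027,0],[0,0,0],-1],
    [[-0.019,-0.027,0],[0,0,0],-1],
    [[0,0,0],[0,0,0],-1],
  ],
)

```text
t: 2.9
eef_pos: [0.4973, 0.0324, 0.3232]
tcp_rot: [0.501, 3.099, -0.001]
force: [-0.2, -0.7, 0.8]
finger_gap: 0.0005
grip_force: 0.0
```

Request:
carry_out(
  plan=[
    [[0,0,0],[0,0,6.5],-1],
    [[0,0,0],[0,0,6.5],-1],
    [[0,0,0],[0,0,6.5],-1],
    [[0,0,0],[0,0,6.5],-1],
    [[0,0,0],[0,0,6.5],-1],
    [[0,0,0],[0,0,6.5],-1],
    [[0,0,0],[0,0,6.5],-1],
    [[0,0,0],[0,0,6.5],-1],
  ],
)

```text
t: 3.57
eef_pos: [0.496, 0.0399, 0.3227]
tcp_rot: [1.806, 2.57, 0.0]
force: [-0.2, 0.1, -0.4]
finger_gap: 0.0005
grip_force: 0.0
```

Request:
carry_out(
  plan=[
    [[0,0,0],[0,0,6.5],-1],
    [[0,0,0],[0,0,6.5],-1],
    [[0,0,0],[0,0,0],-1],
    [[0,0,0],[0,0,0],-1],
  ],
)

```text
t: 3.9
eef_pos: [0.4961, 0.0397, 0.3227]
tcp_rot: [2.075, 2.359, 0.0]
force: [-0.9, -0.3, 0.7]
finger_gap: 0.0001
grip_force: 0.0
```

Run:
```python
from h import *
from scipy.spatial.transform import Rotation as Ro
im=get_image("wrist"); cv2.imwrite("pics/w1.png",im["pixels"][:,:,::-1])
for n in ["small_tin_lid","bowl_rim","button_top","dial_mark"]:
    for r in tip_of(im,n)[:3]:
        w=world(im,r["point"]); print(n,round(r["conf"],2),w.round(4),pix(im,w).round())
s=get_state();R=Ro.from_rotvec(s["tcp_rot"]).as_matrix();print(R.round(3),s["eef_pos"],s["joints"])
print("tool shift", R.T@(np.array([.536,-.094,.215])-s["eef_pos"]))
```

```text
button_top 0.74 [0.5228 0.0152 0.1928] [338. 215.]
dial_mark 0.76 [ 0.5284 -0.0102  0.1773] [338. 231.]
[[-0.126  0.992 -0.   ]
 [ 0.992  0.126 -0.   ]
 [-0.    -0.    -1.   ]] [0.49607462 0.03968397 0.32257561] [-0.71497729 -0.04250428  0.53292463  1.68465397  0.02165894  1.49357846
 -0.05791804]
tool shift [-0.13764553  0.02278216  0.10757617]
```

View pics/w1.png

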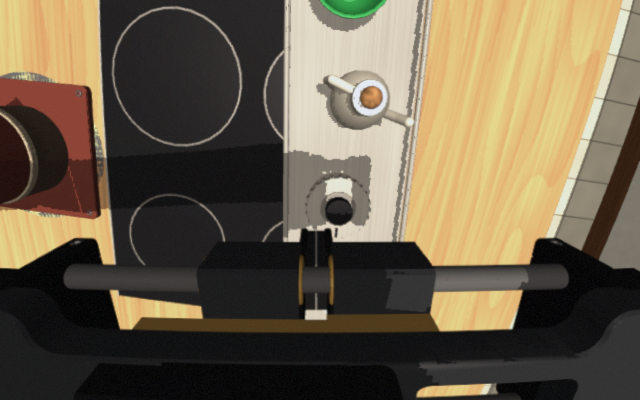

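The wrist view shows the button at about (338,211), where the network put it (338,215), and the cruet clear of it at (362,100). I'll move over the tin and down to 25 mm above the lid.

Request:
carry_out(
  plan=[
    [[-0.034,0.006,0],[0,0,0],-1],
    [[-0.034,0.006,0],[0,0,0],-1],
    [[-0.035,0.006,0],[0,0,0],-1],
    [[-0.035,0.005,0],[0,0,0],-1],
    [[0,0,0.03],[0,0,0],-1],
    [[0,0,0.03],[0,0,0],-1],
    [[0,0,0.027],[0,0,0],-1],
    [[0,0,0.018],[0,0,0],-1],
  ],
)

```text
t: 4.82
eef_pos: [0.535, -0.0944, 0.215]
tcp_rot: [-2.077, -2.355, 0.003]
force: [0.1, 1.3, -0.3]
finger_gap: 0.0003
grip_force: 0.0
```

Run:
```python
from h import *
im=get_image("side"); p=im["pixels"][90:240,270:470]
cv2.imwrite("pics/s2.png",cv2.resize(p,None,fx=3,fy=3)[:,:,::-1])
for r in tip_of(im,"small_tin_lid")[:2]:print(world(im,r["point"]).round(3),r["conf"])
print(get_state()["eef_pos"])
```

```text
[ 0.534 -0.092  0.19 ] 0.9
[ 0.53426599 -0.09409539  0.21475804]
```

View pics/s2.png

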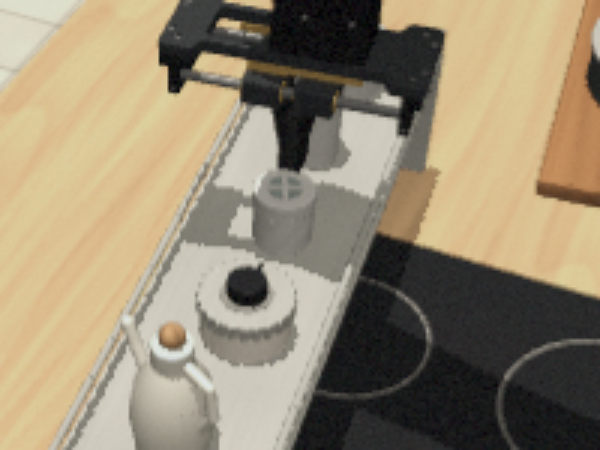

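The tips stand clear above the lid's middle, with the lid at (284,185) in the crop. I'll hold two seconds, then rise and go to the bowl.

Request:
carry_out(
  plan=[
    [[0,0,0],[0,0,0],-1],
    [[0,0,0],[0,0,0],-1],
    [[0,0,0],[0,0,0],-1],
    [[0,0,0],[0,0,0],-1],
    [[0,0,0],[0,0,0],-1],
    [[0,0,0],[0,0,0],-1],
    [[0,0,0],[0,0,0],-1],
    [[0,0,0],[0,0,0],-1],
  ],
)

```text
t: 5.58
eef_pos: [0.5361, -0.0944, 0.2177]
tcp_rot: [2.079, 2.355, 0.0]
force: [0.5, -0.5, -0.4]
finger_gap: 0.0006
grip_force: 0.0
```

Request:
carry_out(
  plan=[
    [[0,0,0],[0,0,0],-1],
    [[0,0,0],[0,0,0],-1],
    [[0,0,0],[0,0,0],-1],
    [[0,0,0],[0,0,0],-1],
    [[0,0,0],[0,0,0],-1],
    [[0,0,0],[0,0,0],-1],
    [[0,0,0],[0,0,0],-1],
    [[0,0,0],[0,0,0],-1],
  ],
)

```text
t: 6.25
eef_pos: [0.536, -0.0943, 0.2176]
tcp_rot: [-2.079, -2.355, 0.0]
force: [0.4, -0.1, -0.7]
finger_gap: 0.0004
grip_force: 0.0
```

Request:
carry_out(
  plan=[
    [[0,0,0],[0,0,0],-1],
    [[0,0,0],[0,0,0],-1],
    [[0,0,0],[0,0,0],-1],
    [[0,0,0],[0,0,0],-1],
    [[0,0,0],[0,0,0],-1],
    [[0,0,0],[0,0,0],-1],
    [[0,0,0],[0,0,0],-1],
    [[0,0,0],[0,0,0],-1],
  ],
)

```text
t: 6.92
eef_pos: [0.5361, -0.0944, 0.2176]
tcp_rot: [2.079, 2.355, -0.0]
force: [-0.3, -0.2, -0.3]
finger_gap: 0.0002
grip_force: 0.0
```

Request:
carry_out(
  plan=[
    [[0,0,-0.03],[0,0,0],-1],
    [[0,0,-0.035],[0,0,0],-1],
    [[0,0,-0.035],[0,0,0],-1],
    [[0,0,-0.005],[0,0,0],-1],
    [[0.029,0.001,0],[0,0,0],-1],
    [[0.029,0.001,0],[0,0,0],-1],
    [[0.029,0.001,0],[0,0,0],-1],
    [[0.029,0.001,0],[0,0,0],-1],
  ],
)

```text
t: 7.58
eef_pos: [0.5254, 0.0224, 0.3226]
tcp_rot: [2.079, 2.355, 0.001]
force: [-0.1, 0.3, -0.3]
finger_gap: 0.0005
grip_force: 0.0
```

Request:
carry_out(
  plan=[
    [[0.029,0.001,0],[0,0,0],-1],
    [[0.029,0.001,0],[0,0,0],-1],
    [[0.029,0.001,0],[0,0,0],-1],
    [[0.029,0.001,0],[0,0,0],-1],
    [[0.029,0.001,0],[0,0,0],-1],
    [[0.029,0.001,0],[0,0,0],-1],
    [[0.029,0.001,0],[0,0,0],-1],
    [[0.026,0.002,0],[0,0,0],-1],
  ],
)

```text
t: 8.25
eef_pos: [0.5055, 0.2516, 0.3224]
tcp_rot: [-2.078, -2.356, -0.0]
force: [0.2, 1.3, 0.4]
finger_gap: 0.0003
grip_force: 0.0
```

Request:
carry_out(
  plan=[
    [[0,0,0],[0,0,0],-1],
    [[0,0,0],[0,0,0],-1],
  ],
)

```text
t: 8.42
eef_pos: [0.5056, 0.2512, 0.3219]
tcp_rot: [-2.075, -2.359, 0.002]
force: [0.1, -1.6, 0.5]
finger_gap: 0.0002
grip_force: 0.0
```

Measured: over the bowl's middle to within 1 mm or so. Now down to about 27 mm above the rim and hold.

Request:
carry_out(
  plan=[
    [[0,0,0.03],[0,0,0],-1],
    [[0,0,0.03],[0,0,0],-1],
    [[0,0,0.03],[0,0,0],-1],
    [[0,0,0.02],[0,0,0],-1],
    [[0,0,0.005],[0,0,0],-1],
    [[0,0,0],[0,0,0],-1],
    [[0,0,0],[0,0,0],-1],
    [[0,0,0],[0,0,0],-1],
  ],
)

```text
t: 9.08
eef_pos: [0.5072, 0.2496, 0.2094]
tcp_rot: [2.079, 2.354, 0.004]
force: [0.2, 0.0, 0.1]
finger_gap: 0.0004
grip_force: 0.0
```

Request:
carry_out(
  plan=[
    [[0,0,0],[0,0,0],-1],
    [[0,0,0],[0,0,0],-1],
    [[0,0,0],[0,0,0],-1],
    [[0,0,0],[0,0,0],-1],
    [[0,0,0],[0,0,0],-1],
    [[0,0,0],[0,0,0],-1],
    [[0,0,0],[0,0,0],-1],
    [[0,0,0],[0,0,0],-1],
  ],
)

```text
t: 9.75
eef_pos: [0.5061, 0.2496, 0.2075]
tcp_rot: [-2.079, -2.355, 0.0]
force: [-0.3, 0.6, 0.3]
finger_gap: 0.0006
grip_force: 0.0
```

Run:
```python
from h import *
from scipy.spatial.transform import Rotation as Ro
for c in ["top","side"]:
    im=get_image(c)
    for n in ["bowl_rim","button_top","dial_mark"]:
        for r in tip_of(im,n)[:2]:print(c,n,world(im,r["point"]).round(4),round(r["conf"],2))
    # black button blob: ray to button-top plane z=.194 from pixels near expectation
    u=pix(im,[.523,.016,.194]); g=im["pixels"].max(2); x0,y0=(u-14).astype(int)
    m=(g[y0:y0+28,x0:x0+28]<70).astype(np.uint8); k,l,st,ce=cv2.connectedComponentsWithStats(m)
    j=1+np.argmax(st[1:,4]); q=ce[j]+[x0,y0]
    d=np.append(cv2.undistortPoints(np.array([[q]]),np.array(im["camera_matrix"]),np.array(im["distortion"])).ravel(),1)
    o=world(im,[0,0,0]); d=world(im,d)-o; print(c,"blob",q.round(1),st[j],(o+d*(.192-o[2])/d[2]).round(4))
s=get_state();R=Ro.from_rotvec(s["tcp_rot"]).as_matrix();print(R.round(3),s["eef_pos"])
```

```text
top bowl_rim [0.5049 0.2504 0.1797] 0.74
top button_top [0.5199 0.0187 0.1935] 0.75
top button_top [0.5255 0.1361 0.1442] 0.49
top dial_mark [ 0.5297 -0.0105  0.1784] 0.82
top blob [342.  205.4] [  8   8  13  14 130] [0.5233 0.017  0.192 ]
side bowl_rim [0.5015 0.2455 0.1789] 0.77
side bowl_rim [0.5102 0.3972 0.0411] 0.71
side button_top [0.5213 0.0151 0.1914] 0.45
side dial_mark [ 0.5237 -0.0103  0.1757] 0.93
side dial_mark [ 0.5571 -0.1997  0.1387] 0.56
side blob [348.5 186.7] [  0  12  21  16 202] [0.5245 0.0328 0.192 ]
[[-0.124  0.992 -0.   ]
 [ 0.992  0.124 -0.   ]
 [-0.    -0.    -1.   ]] [0.5061025  0.24950156 0.20755146]
```

Request:
carry_out(
  plan=[
    [[0,0,0],[0,0,0],-1],
    [[0,0,0],[0,0,0],-1],
    [[0,0,0],[0,0,0],-1],
    [[0,0,0],[0,0,0],-1],
    [[0,0,0],[0,0,0],-1],
    [[0,0,0],[0,0,0],-1],
    [[0,0,0],[0,0,0],-1],
    [[0,0,0],[0,0,0],-1],
  ],
)

```text
t: 10.82
eef_pos: [0.5061, 0.2496, 0.2075]
tcp_rot: [2.079, 2.355, -0.0]
force: [-0.3, -0.4, -0.5]
finger_gap: 0.0008
grip_force: 0.0
```

Request:
carry_out(
  plan=[
    [[0,0,0],[0,0,0],-1],
    [[0,0,0],[0,0,0],-1],
    [[0,0,0],[0,0,0],-1],
    [[0,0,0],[0,0,0],-1],
    [[0,0,-0.03],[0,0,0],-1],
    [[0,0,-0.035],[0,0,0],-1],
    [[0,0,-0.035],[0,0,0],-1],
    [[0,0,-0.015],[0,0,0],-1],
  ],
)

```text
t: 11.48
eef_pos: [0.5071, 0.2499, 0.3273]
tcp_rot: [2.078, 2.354, 0.008]
force: [0.7, -0.2, -0.7]
finger_gap: 0.0005
grip_force: 0.0
```

The button is at (0.522, 0.017) by four agreeing readings; the side blob is off because it merges with shadow. I'll travel there high, then descend to about 20 mm above it.

Request:
carry_out(
  plan=[
    [[-0.029,-0.0015,0],[0,0,0],-1],
    [[-0.029,-0.0015,0],[0,0,0],-1],
    [[-0.029,-0.0015,0],[0,0,0],-1],
    [[-0.029,-0.0015,0],[0,0,0],-1],
    [[-0.029,-0.0015,0],[0,0,0],-1],
    [[-0.029,-0.0015,0],[0,0,0],-1],
    [[-0.029,-0.0015,0],[0,0,0],-1],
    [[-0.029,-0.0015,0],[0,0,0],-1],
  ],
)

```text
t: 12.15
eef_pos: [0.5229, 0.0164, 0.3227]
tcp_rot: [2.079, 2.355, 0.001]
force: [0.2, -0.0, 0.1]
finger_gap: 0.0012
grip_force: 0.0
```

Request:
carry_out(
  plan=[
    [[0,0,0],[0,0,0],-1],
    [[0,0,0.03],[0,0,0],-1],
    [[0,0,0.03],[0,0,0],-1],
    [[0,0,0.03],[0,0,0],-1],
    [[0,0,0.017],[0,0,0],-1],
    [[0,0,0],[0,0,0],-1],
    [[0,0,0],[0,0,0],-1],
    [[0,0,0],[0,0,0],-1],
  ],
)

```text
t: 12.82
eef_pos: [0.5238, 0.018, 0.217]
tcp_rot: [2.078, 2.355, 0.002]
force: [0.3, 0.6, 0.6]
finger_gap: 0.0004
grip_force: 0.0
```

Run:
```python
from h import *
im=get_image("side"); p=im["pixels"][90:240,270:470]
cv2.imwrite("pics/s3.png",cv2.resize(p,None,fx=3,fy=3)[:,:,::-1])
s=get_state();print(s["eef_pos"],s["force"])
```

```text
[0.52397543 0.01798075 0.21726017] [-0.99748855  0.79300861 -0.19573114]
```

View pics/s3.png

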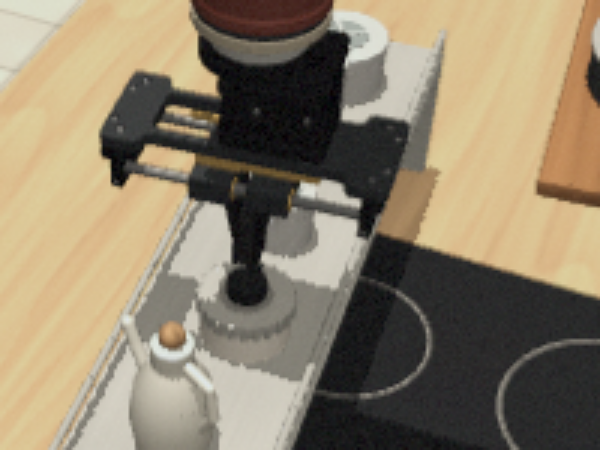

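The fingertips stand above the button at (247,287) in the crop, and the body is clear of cruet and tin. I'll press slowly, watching the force.

Request:
carry_out(
  plan=[
    [[0,0,0.008],[0,0,0],-1],
    [[0,0,0.006],[0,0,0],-1],
    [[0,0,0.004],[0,0,0],-1],
    [[0,0,0.003],[0,0,0],-1],
    [[0,0,0.002],[0,0,0],-1],
    [[0,0,0.002],[0,0,0],-1],
    [[0,0,0],[0,0,0],-1],
    [[0,0,0],[0,0,0],-1],
  ],
)

```text
t: 13.53
eef_pos: [0.5228, 0.0179, 0.1907]
tcp_rot: [-2.079, -2.355, 0.0]
force: [-2.7, 0.4, 5.2]
finger_gap: 0.0004
grip_force: 1.8
```

Request:
carry_out(
  plan=[
    [[0,0,0.001],[0,0,0],-1],
    [[0,0,0.001],[0,0,0],-1],
    [[0,0,0.001],[0,0,0],-1],
    [[0,0,0.001],[0,0,0],-1],
    [[0,0,0],[0,0,0],-1],
    [[0,0,0],[0,0,0],-1],
  ],
)

```text
t: 14.03
eef_pos: [0.5232, 0.0179, 0.1882]
tcp_rot: [-2.079, -2.355, -0.002]
force: [-9.2, -0.3, 20.1]
finger_gap: 0.0005
grip_force: 9.9
```

20 N at z = 0.188 matches the fully-down height, 6 mm below 0.194. I'll release.

Request:
carry_out(
  plan=[
    [[0,0,0],[0,0,0],-1],
    [[0,0,-0.002],[0,0,0],-1],
    [[0,0,-0.003],[0,0,0],-1],
    [[0,0,-0.006],[0,0,0],-1],
    [[0,0,-0.02],[0,0,0],-1],
    [[0,0,-0.03],[0,0,0],-1],
    [[0,0,-0.035],[0,0,0],-1],
    [[0,0,-0.03],[0,0,0],-1],
  ],
)

```text
t: 14.7
eef_pos: [0.5231, 0.0176, 0.3146]
tcp_rot: [2.079, 2.354, 0.001]
force: [0.6, -0.1, 0.6]
finger_gap: 0.0005
grip_force: 0.0
```

Request:
carry_out(
  plan=[
    [[0,0,0],[0,0,0],-1],
    [[0,0,0],[0,0,0],-1],
    [[0,0,0],[0,0,0],-1],
    [[0,0,0],[0,0,0],-1],
  ],
)

```text
t: 15.03
eef_pos: [0.5226, 0.0179, 0.3114]
tcp_rot: [-2.078, -2.355, 0.002]
force: [-0.9, -0.5, -0.8]
finger_gap: -0.0
grip_force: 0.0
```

Run:
```python
from h import *
for c in ["side","wrist"]:
    im=get_image(c)
    for n in ["button_top","dial_mark"]:
        for r in tip_of(im,n)[:1]:print(c,n,world(im,r["point"]).round(4),round(r["conf"],2))
    if c=="side": cv2.imwrite("pics/s4.png",cv2.resize(im["pixels"][90:290,270:470],None,fx=3,fy=3)[:,:,::-1])
s=get_state();print(s["eef_pos"],s["force"])
```

```text
side button_top [0.5241 0.0149 0.193 ] 0.49
side dial_mark [ 0.5228 -0.007   0.1785] 0.91
wrist button_top [0.5221 0.016  0.1933] 0.72
wrist dial_mark [ 0.5262 -0.0111  0.1777] 0.94
[0.52285405 0.01786344 0.31213218] [ 0.78962669  0.01442005 -0.34684065]
```

View pics/s4.png

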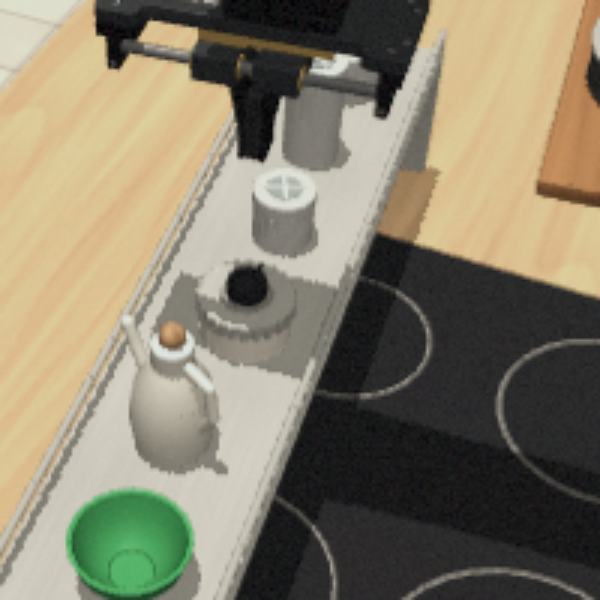

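The button is up at (247,284), the dial mark hasn't moved, and the tins, cruet and bowl stand where they were. I'll hand it in.

```bash
python3 -c "from rig import sign_off; print(sign_off())"
```

```text
the job is handed in; nothing more can be done
None
```

The job is handed in: I held about 25 mm above the smallest tin and then the green bowl for two seconds each, then pressed the timer's button to its stop (20 N at z = 0.188 m). The button came back up, and the last picture showed nothing moved; the sign-off gave no verdict.

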